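# Third hand at the screw jig

### The arm

A 6-joint arm with a two-finger parallel gripper is mounted at the origin on the work surface. World frame = base frame: x ahead of the robot, y to its left, z up, the work surface at z = 0. Lengths are in mm, angles in rad, forces in N, time in s.
With the tool pointing down it reaches from about 350 to 950 mm from the base axis. Payload 17.4 kg.
Tool frame: the origin (TCP) lies at the very end of the fingers, on their centre line; the grasp point (between the pads) lies 19 mm behind it; z points along the fingers, y is the line along which they close (so a half turn about z gives the same grasp; the last joint's range is limited). The gripper opens to 93 mm and grips with 3 to 60 N. Pads are 15 mm wide; open, the fingers measure 128 mm over their backs; the gripper's body (75 mm by 188 mm) begins 65 mm behind the grasp point.
Start: joints at [-1.206, 0.116, 1.442, -0, 1.584, -0.038], TCP at [264.589, -620.987, 218.646] pointing down, gripper open.
Joint ranges: [-2.83, 2.83], [-0.83, 2.19], [0.07, 2.5], [-1.14, 4.28], [0.01, 3], [-2.97, 2.97]. Speed limits (rad/s): [1.89, 1.89, 2.22, 3.14, 3.14, 3.14].

### API

Orientations are given as [roll, pitch, yaw] about the fixed x, y, z axes, in that order (R = Rz(yaw) Ry(pitch) Rx(roll)).
In Python, from cell import status, imaging, hand_in gives the robot as it stands.
- The arm moves only by the shell command python3 -m inch 'ROWS'. ROWS is text: rows parted by semicolons, each of 7 numbers parted by spaces: the turn, a rotation vector about the tool's x, y, z in rad, then the shift along the tool's x, y, z in units of 50 mm (1.0 is 50 mm), then the closure, from -1 (fully open) to 1 (shut). A call has 1 to 12 rows; each row is the pose to reach, as a shift and turn from the pose commanded when the call began, along the tool's axes at that moment; what a row does not reach only later rows make up. A row lasts 1/10 s, in which the tool goes at most 50 mm and 8.59 degrees, less where a joint would pass 70% of its speed; a pose out of reach is approached as far as the arm can. A call with a gripper value outside its range is refused whole. The fingers move at their own pace and stop on an object; the grip force is fixed at half the most. Time passes only in rows, so rows that repeat a pose let the fingers close. It gives the time, the measured TCP pose, the force, the opening and the grip force at its end, in the units of the state.
- status.get_obs(): the state, without advancing time (a new reading comes with each control period).
- imaging.grab_frame(name): name is "scene" or "top" or "wrist"; returns the picture (384x512x3 uint8, red, green, blue); there is no depth.
- imaging.camera_info(name): a dict with "fx", "fy", "cx", "cy" (pixels), "eye" and "orientation" of the camera in the world; the wrist camera has in their place "mount" (4x4, takes a point from camera to tool coordinates, whose origin is the TCP and whose axes are the flange's). Camera axes: x right, y down, z forward; pixel columns grow to the right and rows downward; lengths in mm; the calibration is good to about 2 mm. The wrist camera is an equidistant fisheye: a pixel r from the principal point sees the ray r / f radians off the axis. A picture is of the moment at which its call begins: read the wrist's pose just before it. camera_info takes no time and is no camera call.
- hand_in(): hands the job in; it is judged then, once.
The state is a dict: "t": time; "joint_positions": joint angles; "qvel": joint speeds; "tau": joint torques, N m; "eef_pos": TCP position; "tool_rot": TCP orientation; "ft_force": force on the tool from outside, world axes, zero at the start; "wrist_torque": the same for the moment, N m; "width": finger opening in mm; "finger_force": force on a finger pad.
Only numpy, scipy, OpenCV 4.12 (cv2) and the standard library are available. Lean on these libraries where they do the work, as an engineer would, in place of code of your own. Each camera call takes 0.05 s, during which the arm holds its last target. There are 200 camera calls.

### The job

Take the board carrier (its heat sink makes a good handle), lay it flat on the jig's open end with its nose towards the blue bridge, and slide it between the guides and under the bridge until it pushes the orange sprung stop back and the pointer stands in the green part of the scale. Finish while still holding it there with a steady push, so that a colleague can drive the screws through the bridge; do not let go or back off, never ram the stop to the end of its travel, and leave the bin, bottle, screwdriver and cup alone.

Things in the scene. Friction and masses are not known exactly. Their poses are not given: they have to be found in the camera images.
- jig: Fixed aluminium screw jig, all lengths in mm. Origin on the bench under the middle of its blue bridge; x runs along the slide, from the open loading end to the sprung stop; z up. Bed x -250 to 180, 150 wide, top 8 above the bench. Two steel guides, 24 high over the bench, inner faces at y = +-43, run from x = -50 to 60. A grey spring housing stands at x 115 to 170, 42 high.
- jig_entry (a point): Middle of the funnel's mouth, on the bed's top face, at x = -100 on the jig's centre line. From here to x = -50 the guides flare in from 120 apart to 86. The bed before the mouth (x -250 to -100) is open: the carrier is laid there.
- bridge (a point): Middle of the top of the blue bridge, 52 above the bench at the jig's x = 0. The bridge spans the guides, 36 deep (jig x -18 to 18), 126 wide, underside 40 above the bench; two brass screw bushings on top, 7 high.
- scale_green (a point): Middle of the green part of the scale, on a black block (jig x 50 to 124, y 63 to 89, 36 high). Along the jig's x the scale shows the stop's travel: white 0 to 15 mm, green 15 to 35 mm, red 35 to 50 mm. The point is 37 above the bench at jig x 75, y 76.
- stop (a joint): Travel of the orange sprung stop along the jig's +x, in m: 0 at rest, 0.050 fully back. The spring resists with about 2.5 N plus 0.25 N per mm of travel, so green (0.015 to 0.035) means 6 to 11 N. It springs back when the push goes. A black pointer bar, 4 mm wide, rides with it over the scale.
- stop_face (a point): Middle of the flat orange face, 70 wide and 20 high, that the carrier's nose pushes; at rest 45 along the jig's x, 20 above the bench. Moves with the stop.
- carrier: Loose board carrier, about 350 g: black plate 150 long (x), 80 wide (y), 10 thick, with a green circuit board. Origin at the centre of its underside, x towards the nose, z up. The front half is at most 23 high and fits under the bridge; the tall heat sink at the tail stays on the loading side. Starts flat on the bench to the robot's right.
- heatsink (a point): Grip point on the carrier's aluminium finned heat sink, a solid-sided block 40 long (carrier x), 28 wide (carrier y), standing from 13 to 63 above the carrier's underside. The point is on its middle line, 48 behind the carrier's origin and 45 above the underside.
- nose (a point): Middle of the carrier's front edge, 75 ahead of its origin, 5 above the underside.
- board_bin: Loose blue bin of green boards, 110 x 90, 55 high; origin under its centre. Leave alone.
- flux: Loose bottle with red cap, 44 across, 100 high; origin under its centre. Leave alone.
- driver: Loose screwdriver lying on the bench. Leave alone.
- screw_cup: Loose white cup, 60 across, 40 high; origin under its centre. Leave alone.
There are look-alikes about, which are no part of the job. What is meant by the carrier is not white, and is the smaller of those in its own colour.

How it is judged:
By the outcome, as a careful person would: the job done as asked, in the order asked, and still so for the second after the job is handed in, while the arm keeps its last pose, push and grip.
It also fails if it takes over 48 s, if anything falls off the work surface, if the arm or the gripper's body presses on something with over 40 N, if the wrist force passes 120 N, or if a joint passes its speed limit or range.

## Working session

There is one attempt and no reset: what is moved stays moved. The work goes in short steps, Python scripts to look and compute and a shell command to move; the robot and the scene stay as the last step left them, time stands still between calls to the robot, and variables do not carry over. Pictures are saved under pics/ and viewed, at most 10 in all, crops included, and the job is handed in when it is done.

```bash
mkdir -p pics; ls; python3 - <<'E'
from cell import status, imaging
import cv2, numpy as np
print(status.get_obs())
a=imaging.grab_frame("scene");b=imaging.grab_frame("top")
np.save('pics/s0.npy',a);np.save('pics/t0.npy',b)
for n in("scene","top","wrist"):print(imaging.camera_info(n))
cv2.imwrite('pics/top.png',cv2.resize(b,(800,600),interpolation=2)[:,:,::-1]);cv2.imwrite('pics/scene.png',cv2.resize(a,(800,600),interpolation=2)[:,:,::-1])
E
```

```text
pics
{'t': 0.0, 'joint_positions': array([-1.20578296e+00,  1.16461916e-01,  1.44226588e+00,  1.67855184e-05,
        1.58397034e+00, -3.78215578e-02]), 'qvel': array([ 0.00048313,  0.00035024,  0.0009628 ,  0.0009113 ,  0.00088553,
       -0.00252996]), 'tau': array([ 1.55786489e-03, -7.21258664e+01, -6.22615314e+01,  7.79759511e-02,
        2.35646591e-02, -1.82828339e-04]), 'eef_pos': array([ 264.53107578, -620.79034268,  217.92101798]), 'tool_rot': array([-3.14048860e+00, -5.85733558e-05,  4.02835105e-01]), 'ft_force': array([-0.4217852 ,  1.25343907, -0.38353172]), 'wrist_torque': array([ 0.00734968, -0.03502724,  0.04021244]), 'finger_force': 0.0, 'width': 92.72026780005795}
{'fx': 468.55935911362354, 'fy': 468.55935911362354, 'cx': 254.5659323955391, 'cy': 191.27023483316918, 'eye': array([1394.04187007,   24.26416538,  996.31126403]), 'orientation': array([-2.40773826,  0.00795284,  1.64435526])}
{'fx': 421.76401851219214, 'fy': 421.76401851219214, 'cx': 261.5079562845446, 'cy': 181.35151448952288, 'eye': array([ 478.36881868,  -13.20367338, 1267.33064619]), 'orientation': array([-3.07552336, -0.0077127 , -1.56281483])}
{'fx': 297.3186396354542, 'fy': 297.3186396354542, 'cx': 254.22925167998366, 'cy': 190.46691564269295, 'mount': array([[-1.44630292e-04, -9.64397498e-01, -2.64456886e-01,
         7.39674028e+01],
       [ 9.99999636e-01, -3.61870406e-04,  7.72740987e-04,
         1.18648078e-01],
       [-8.40928596e-04, -2.64456678e-01,  9.64397199e-01,
        -1.65503853e+02],
       [ 0.00000000e+00,  0.00000000e+00,  0.00000000e+00,
         1.00000000e+00]])}
```

View pics/top.png

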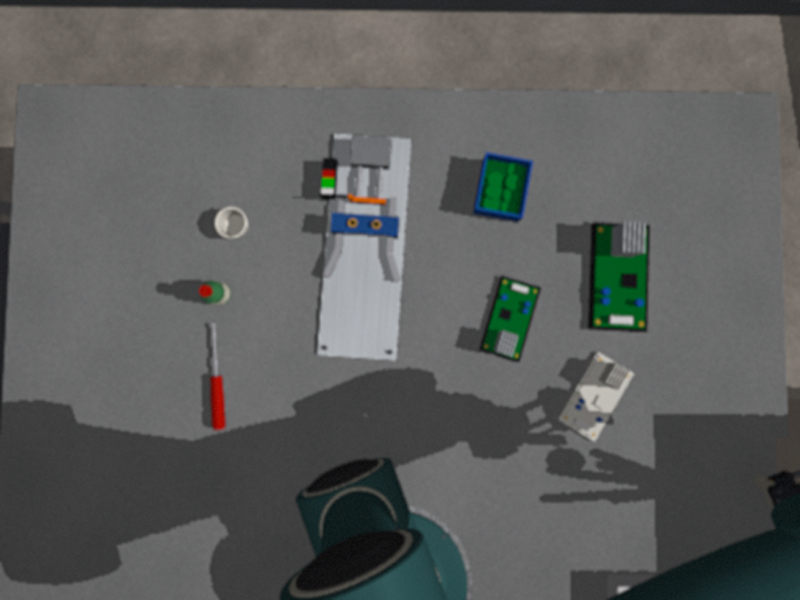

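View pics/scene.png

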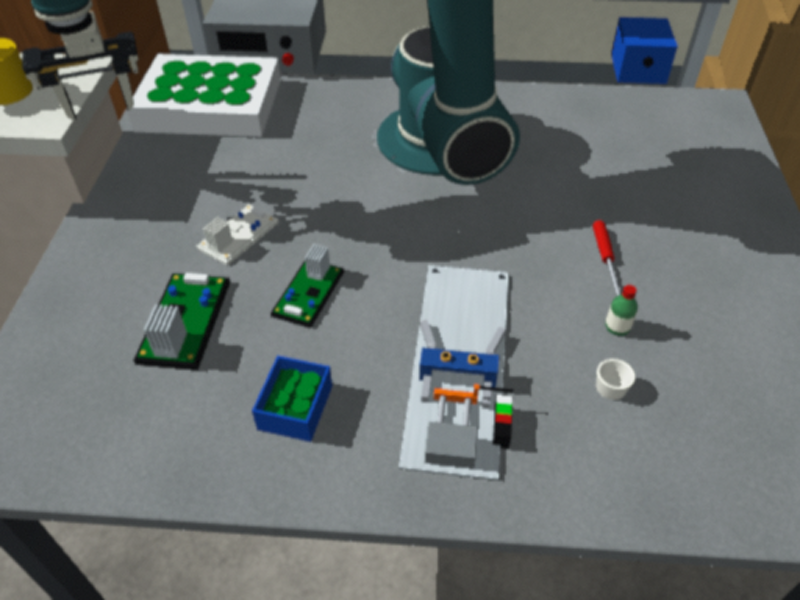

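The pictures show the target carrier (the smaller green one) at about (510,318) in the 800-px top view, with its heat sink towards the robot at (508,345). The jig is at (365,245), with its open end towards the robot.

```bash
cat > h.py <<'E'
import numpy as np, cv2
from scipy.spatial.transform import Rotation as R
from cell import status, imaging
def ray(name,px,z):
    c=imaging.camera_info(name); px=np.atleast_2d(np.array(px,float))
    d=np.c_[(px[:,0]-c['cx'])/c['fx'],(px[:,1]-c['cy'])/c['fy'],np.ones(len(px))]
    d=d@R.from_euler('xyz',c['orientation']).as_matrix().T
    return c['eye']+d*((z-c['eye'][2])/d[:,2])[:,None]
def wray(obs,px,z):
    c=imaging.camera_info('wrist'); px=np.atleast_2d(np.array(px,float))
    q=(px-[c['cx'],c['cy']])/c['fx']; r=np.hypot(*q.T)[:,None]
    d=np.c_[q/np.maximum(r,1e-9)*np.sin(r),np.cos(r)]
    T=R.from_euler('xyz',obs['tool_rot']).as_matrix(); M=c['mount']
    e=obs['eef_pos']+T@M[:3,3]; d=d@(T@M[:3,:3]).T
    return e+d*((z-e[2])/d[:,2])[:,None]
def wproj(obs,P):
    c=imaging.camera_info('wrist');T=R.from_euler('xyz',obs['tool_rot']).as_matrix(); M=c['mount']
    p=((np.atleast_2d(P)-obs['eef_pos'])@T-M[:3,3])@M[:3,:3]
    r=np.hypot(p[:,0],p[:,1]);th=np.arctan2(r,p[:,2])
    return np.c_[c['cx']+c['fx']*th*p[:,0]/r,c['cy']+c['fx']*th*p[:,1]/r]
def rect(pts):
    (c,(w,h),a)=cv2.minAreaRect(np.float32(pts[:,:2])); a=np.radians(a)
    if w<h: a+=np.pi/2;w,h=h,w
    return np.array(c).round(1),(round(w,1),round(h,1)),(a+np.pi/2)%np.pi-np.pi/2
def big(m,box):
    x0,y0,x1,y1=box; k=np.zeros(m.shape,np.uint8);k[y0:y1,x0:x1]=m[y0:y1,x0:x1]
    cs=cv2.findContours(k,0,cv2.CHAIN_APPROX_NONE)[0]
    return max(cs,key=cv2.contourArea)[:,0]
E
python3 - <<'E'
from h import *
t=np.load('pics/t0.npy');hs=cv2.cvtColor(t,cv2.COLOR_RGB2HSV);H,S,V=[hs[...,i].astype(int) for i in range(3)]
f=.64
B=lambda *b:[int(v*f) for v in b]
bed=big((V>140)&(S<60),B(310,125,420,370)); print('bed',rect(ray('top',bed,8)))
br=big((H>100)&(H<125)&(S>120),B(320,200,410,245)); print('bridge',rect(ray('top',br,52)))
g=big((H>45)&(H<75)&(S>120),B(475,265,550,365)); print('board',rect(ray('top',g,12)))
hk=big((V>110)&(S<50),B(490,325,525,365)); print('sink',rect(ray('top',hk,63)))
ng=big((V>150)&(S<60),B(505,275,535,300)); print('conn',rect(ray('top',ng,18)))
o=big((H>5)&(H<20)&(S>150),B(335,190,395,210)); print('stop',rect(ray('top',o,30)))
gs=big((H>45)&(H<75)&(S>120),B(315,155,345,200)); print('green',rect(ray('top',gs,37)))
s=np.load('pics/s0.npy');hs=cv2.cvtColor(s,cv2.COLOR_RGB2HSV);H,S,V=[hs[...,i].astype(int) for i in range(3)]
print('S bridge',rect(ray('scene',big((H>100)&(H<125)&(S>120),B(410,340,510,380)),48)))
print('S board',rect(ray('scene',big((H>45)&(H<75)&(S>120),B(265,240,350,330)),12)))
E
```

```text
bed (array([634.6,  63.1]), (429.0, 149.8), np.float64(-0.05996679773947733))
bridge (array([669.4,  62.1]), (122.5, 35.2), np.float64(1.5206825592984394))
board (array([ 497.3, -215. ]), (141.4, 73.5), np.float64(-0.2899351520836184))
sink (array([ 451. , -201.3]), (37.8, 28.6), np.float64(-0.3132223652874897))
conn (array([ 555. , -233.2]), (29.0, 10.4), np.float64(1.2562475741264931))
stop (array([718.9,  59.8]), (69.7, 11.8), np.float64(1.4133833995049834))
green (array([750.3, 133. ]), (26.6, 14.9), np.float64(-1.561144801098746))
S bridge (array([674.1,  62.6]), (124.6, 57.7), np.float64(-1.5329998749159488))
S board (array([ 498.8, -215.8]), (142.4, 74.9), np.float64(-0.2865521385508911))
```

```bash
cat >> h.py <<'E'
def row(x,y,z,yaw,obs=None):
    o=obs or status.get_obs();T=R.from_euler('xyz',o['tool_rot'])
    G=R.from_euler('xyz',[np.pi,0,yaw])
    print('turn',(T.inv()*G).as_rotvec().round(3),'shift',(T.inv().apply(np.array([x,y,z])-o['eef_pos'])/50).round(3),'pos',o['eef_pos'].round(1),o['tool_rot'].round(3),'t',round(o['t'],2),'F',o['ft_force'].round(1),'w',round(o['width'],1))
E
python3 -c "
from h import *
row(451.5,-201.6,130,-.29)"
```

```text
turn [-0.001  0.     0.693] shift [ 6.727 -6.246  1.767] pos [ 264.5 -620.8  218. ] [-3.141 -0.     0.403] t 0.1 F [-1.  -0.2 -0.8] w 92.8
```

```bash
python3 -m inch '0 0 0.69 6.73 -6.25 1.0 -1; 0 0 0.69 6.73 -6.25 1.0 -1; 0 0 0.69 6.73 -6.25 1.0 -1; 0 0 0.69 6.73 -6.25 1.0 -1; 0 0 0.69 6.73 -6.25 1.0 -1; 0 0 0.69 6.73 -6.25 1.0 -1; 0 0 0.69 6.73 -6.25 1.0 -1; 0 0 0.69 6.73 -6.25 1.0 -1; 0 0 0.69 6.73 -6.25 1.0 -1; 0 0 0.69 6.73 -6.25 1.4 -1; 0 0 0.69 6.73 -6.25 1.77 -1; 0 0 0.69 6.73 -6.25 1.77 -1'
python3 - <<'E'
from h import *
o=status.get_obs();w=imaging.grab_frame('wrist');np.save('pics/w1.npy',w)
row(451.5,-201.6,130,-.29,o)
cv2.imwrite('pics/w1.png',cv2.resize(w,(800,600))[:,:,::-1])
P=[[451.5,-201.6,63]]+[[451.5+a*np.cos(-.29)-b*np.sin(-.29),-201.6+a*np.sin(-.29)+b*np.cos(-.29),63] for a in(-20,20) for b in (-14,14)]
print(wproj(o,P)*800/512)
E
```

```text
t: 1.3
eef_pos: [450.8, -200.5, 127.7]
tool_rot: [-3.141, 0.004, -0.286]
ft_force: [-0.1, 0.8, 0.6]
width: 92.9
finger_force: 0.0
turn [-0.001  0.004  0.004] shift [ 0.019  0.017 -0.047] pos [ 450.8 -200.5  127.7] [-3.141  0.004 -0.286] t 1.3 F [-0.1  0.8  0.6] w 92.9
[[399.32124752 315.60438914]
 [425.34658412 351.32354897]
 [372.88099249 351.14498491]
 [427.03984968 278.20961986]
 [371.98625757 277.98923467]]
```

View pics/w1.png

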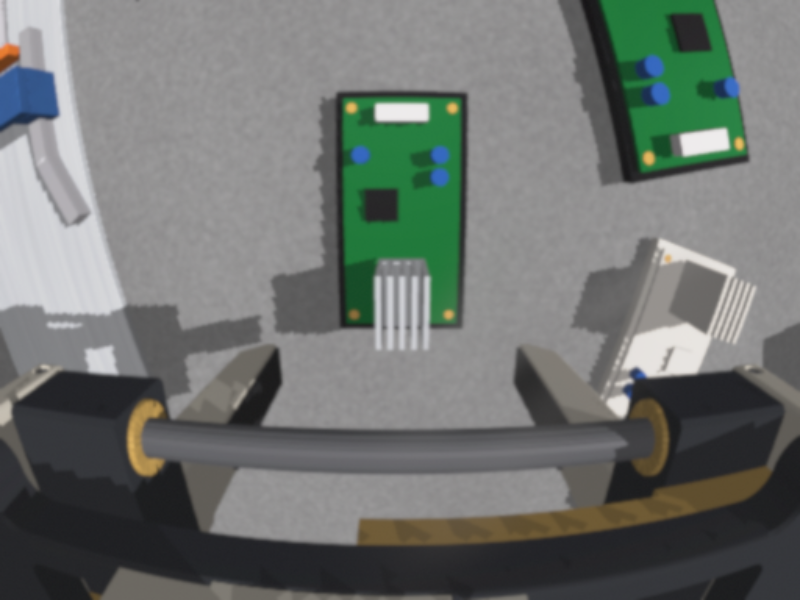

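The wrist view shows the heat sink top at x 375–430, y 278–350, within 1–2 mm of the prediction, so I'll descend and grip.

```bash
python3 -m inch '0 0 0 0 0.03 0.8 -1; 0 0 0 0 0.03 1.4 -1; 0 0 0 0 0.03 1.9 -1; 0 0 0 0 0.03 1.93 -1; 0 0 0 0 0.03 1.93 -1; 0 0 0 0 0.03 1.93 1; 0 0 0 0 0.03 1.93 1; 0 0 0 0 0.03 1.93 1; 0 0 0 0 0.03 1.93 1; 0 0 0 0 0.03 1.93 1; 0 0 0 0 0.03 1.93 1; 0 0 0 0 0.03 1.93 1'; python3 -c "
from h import *
row(451,-201,130,-.06)"
```

```text
t: 2.55
eef_pos: [451.2, -203.0, 33.6]
tool_rot: [3.142, 0.0, -0.287]
ft_force: [-0.6, -0.6, -0.2]
width: 41.7
finger_force: 0.0
turn [-0.     0.    -0.227] shift [-0.016 -0.037 -1.927] pos [ 451.2 -203.    33.6] [ 3.142  0.    -0.287] t 2.55 F [-0.6 -0.6 -0.2] w 41.7
```

```bash
python3 -m inch '0 0 0 0 0 0.07 1; 0 0 0 0 0 0.07 1; 0 0 0 0 0 0.07 1; 0 0 0 0 0 0.07 1; 0 0 0 0 0 0.07 1; 0 0 0 0 0 0.07 1; 0 0 0 0 0 0.07 1'
```

```text
t: 3.25
eef_pos: [451.2, -203.0, 30.1]
tool_rot: [-3.142, 0.0, -0.287]
ft_force: [0.6, -0.7, -4.5]
width: 28.1
finger_force: 30.0
```

```bash
python3 -c "
from h import *
row(449.9,74.4,78,-.06)"; python3 -m inch '0 0 0 0 0 -0.4 1; 0 0 0 0 0 -1 1; 0 0 0 0 0 -1.2 1; 0 0 0 0 0 -1.2 1'; python3 -c "
from h import *
row(449.9,74.4,78,-.06)"
```

```text
turn [-0.     0.    -0.227] shift [-1.597 -5.314 -0.958] pos [ 451.2 -203.    30.1] [-3.142  0.    -0.287] t 3.25 F [ 0.6 -0.7 -4.5] w 28.1
t: 3.65
eef_pos: [451.9, -203.4, 91.4]
tool_rot: [3.141, -0.003, -0.287]
ft_force: [0.2, -0.1, -4.2]
width: 27.8
finger_force: 30.0
turn [ 0.001 -0.003 -0.227] shift [-1.613 -5.317  0.261] pos [ 451.9 -203.4   91.4] [ 3.141e+00 -3.000e-03 -2.870e-01] t 3.65 F [ 0.2 -0.1 -4.2] w 27.8
```

```bash
python3 -m inch '0 0 0 -0.1 -0.4 0 1; 0 0 -0.07 -0.4 -1.1 0 1; 0 0 -0.14 -0.6 -1.9 0 1; 0 0 -0.2 -0.8 -2.7 0 1; 0 0 -0.227 -1.1 -3.5 0 1; 0 0 -0.227 -1.3 -4.3 0 1; 0 0 -0.227 -1.5 -4.9 0 1; 0 0 -0.227 -1.6 -5.3 0 1; 0 0 -0.227 -1.61 -5.32 0 1; 0 0 -0.227 -1.61 -5.32 0 1; 0 0 -0.227 -1.61 -5.32 0 1'
python3 - <<'E'
from h import *
o=status.get_obs();w=imaging.grab_frame('wrist');np.save('pics/w2.npy',w)
row(449.9,74.4,50,-.06,o)
s=imaging.grab_frame('scene');np.save('pics/s2.npy',s)
cv2.imwrite('pics/w2.png',np.hstack([cv2.resize(w,(600,450))[:,:,::-1][:,100:500],cv2.resize(s[120:330,200:390],(400,450))[:,:,::-1]]))
# sink-held geometry: predicted nose corners if level, TCP at sink centre, underside = tcp z-30
z=o['eef_pos'][2]-30;y=o['tool_rot'][2];p=o['eef_pos']
f=lambda a,b,h:[p[0]+a*np.cos(y)-b*np.sin(y),p[1]+a*np.sin(y)+b*np.cos(y),z+h]
print(wproj(o,[f(123,-40,10),f(123,40,10),f(-27,-40,10),f(-27,40,10)])*600/512-[100,0])
E
```

```text
t: 4.75
eef_pos: [449.1, 74.2, 89.4]
tool_rot: [3.141, 0.001, -0.061]
ft_force: [0.1, -0.7, -3.9]
width: 27.8
finger_force: 30.0
turn [ 0.     0.001 -0.001] shift [ 0.016 -0.004  0.787] pos [449.1  74.2  89.4] [ 3.141e+00  1.000e-03 -6.100e-02] t 4.75 F [ 0.1 -0.7 -3.9] w 27.8
[[272.97332168  42.63496653]
 [122.93458293  42.6182751 ]
 [263.77881666 302.69538152]
 [132.19807583 302.77127822]]
```

View pics/w2.png

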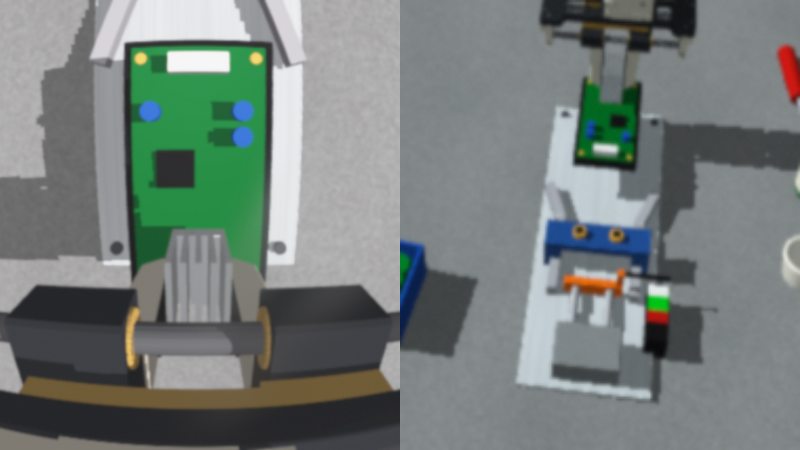

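The wrist view shows the carrier held level, nose corners at (125,42) and (272,42) in the crop within 2 px of prediction, and centred over the bed (edges 95 and 302). I'll lower it now.

```bash
python3 -m inch '0 0 0 0 0 0.3 1; 0 0 0 0 0 0.7 1; 0 0 0 0 0 0.9 1; 0 0 0 0 0 0.97 1; 0 0 0 0 0 1.01 1; 0 0 0 0 0 1.03 1;0 0 0 0 0 1.03 1;0 0 0 0 0 1.03 1'; python3 -c "
from h import *
row(669.5-100,61.2+6,37.5,-.06)"
```

```text
t: 5.65
eef_pos: [449.6, 74.9, 39.1]
tool_rot: [-3.141, -0.001, -0.06]
ft_force: [0.0, 0.0, -4.4]
width: 27.6
finger_force: 30.0
turn [-0.    -0.001 -0.   ] shift [2.402 0.01  0.035] pos [449.6  74.9  39.1] [-3.141e+00 -1.000e-03 -6.000e-02] t 5.65 F [ 0.   0.  -4.4] w 27.6
```

```bash
for i in 1; do python3 -m inch '0 0 0 0 0 0.02 1; 0 0 0 0 0 0.02 1; 0 0 0 0 0 0.02 1'; done;  python3 -m inch '0 0 0 0 0 0.02 1; 0 0 0 0 0 0.02 1; 0 0 0 0 0 0.02 1'
```

```text
t: 5.95
eef_pos: [449.4, 74.9, 37.7]
tool_rot: [-3.142, -0.0, -0.06]
ft_force: [0.1, 0.3, -4.6]
width: 27.9
finger_force: 30.0
t: 6.25
eef_pos: [449.5, 74.9, 37.5]
tool_rot: [-3.142, -0.0, -0.06]
ft_force: [-7.2, -0.3, 6.7]
width: 28.0
finger_force: 30.0
```

```bash
python3 -m inch '0 0 0 0 0 -0.015 1; 0 0 0 0.1 0 -0.015 1; 0 0 0 0.3 0 -0.015 1; 0 0 0 0.5 0 -0.015 1; 0 0 0 0.7 0 -0.015 1; 0 0 0 0.9 0 -0.015 1; 0 0 0 1.0 0 -0.015 1; 0 0 0 1.1 0 -0.015 1; 0 0 0 1.1 0 -0.015 1'
python3 - <<'E'
from h import *
o=status.get_obs();w=imaging.grab_frame('wrist');t=imaging.grab_frame('top')
d=np.array([np.cos(.06),-np.sin(.06)]);q=o['eef_pos'][:2]-[669.5,61.2]
print('jig xy of tcp',q@d,q@[-d[1],d[0]]); row(669.5-53*d[0],61.2-53*d[1],37.5,-.06,o)
cv2.imwrite('pics/w3.png',np.hstack([cv2.resize(w,(600,450))[:,:,::-1][:,100:500],cv2.resize(t[80:240,195:275],(300,450))[:,:,::-1]]))
E
```

```text
t: 7.15
eef_pos: [505.2, 71.5, 37.5]
tool_rot: [-3.142, -0.001, -0.06]
ft_force: [4.6, 1.0, 3.0]
width: 28.0
finger_force: 30.0
jig xy of tcp -164.57498582562178 0.42679483164944276
turn [-0.    -0.001 -0.   ] shift [2.232e+00 8.000e-03 2.000e-03] pos [505.2  71.5  37.5] [-3.142e+00 -1.000e-03 -6.000e-02] t 7.15 F [4.6 1.  3. ] w 28.0
```

View pics/w3.png

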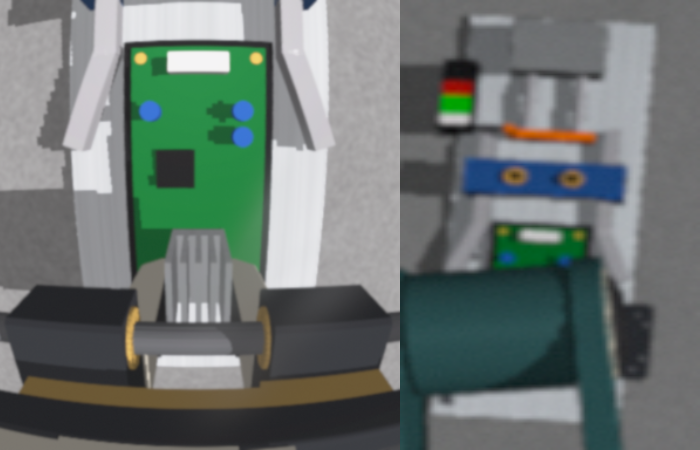

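The view shows the nose just at the guides' throat, about 1 mm left of centre (carrier 125–272, guides about 121–281). I'll go on under the bridge with a small right shift.

```bash
python3 -m inch '0 0 0 0.1 0.02 0 1; 0 0 0 0.25 0.02 0 1; 0 0 0 0.4 0.02 0 1; 0 0 0 0.6 0.02 0 1'; python3 -m inch '0 0 0 0.2 0 0 1; 0 0 0 0.4 0 0 1; 0 0 0 0.6 0 0 1; 0 0 0 0.8 0 0 1; 0 0 0 0.9 0 0 1; 0 0 0 0.9 0 0 1'
python3 - <<'E'
from h import *
o=status.get_obs();d=np.array([np.cos(.06),-np.sin(.06)]);q=o['eef_pos'][:2]-[669.5,61.2]
print('jig xy of tcp',q@d,q@[-d[1],d[0]]); row(669.5-53*d[0],61.2-53*d[1],37.5,-.06,o)
E
```

```text
t: 7.65
eef_pos: [534.6, 68.7, 37.5]
tool_rot: [3.142, 0.0, -0.06]
ft_force: [-5.9, 0.7, 5.7]
width: 28.0
finger_force: 30.0
t: 8.25
eef_pos: [580.3, 66.0, 37.5]
tool_rot: [-3.142, -0.001, -0.06]
ft_force: [4.0, 0.6, 3.0]
width: 27.4
finger_force: 30.0
jig xy of tcp -89.31504537302914 -0.5868682558228515
turn [-0.    -0.001 -0.   ] shift [ 0.726 -0.012  0.001] pos [580.3  66.   37.5] [-3.142e+00 -1.000e-03 -6.000e-02] t 8.25 F [4.  0.6 3. ] w 27.4
```

```bash
python3 -m inch '0 0 0 0.08 0 0 1; 0 0 0 0.16 0 0 1; 0 0 0 0.24 0 0 1; 0 0 0 0.32 0 0 1; 0 0 0 0.4 0 0 1; 0 0 0 0.48 0 0 1; 0 0 0 0.56 0 0 1; 0 0 0 0.62 0 0 1; 0 0 0 0.68 0 0 1; 0 0 0 0.72 0 0 1; 0 0 0 0.72 0 0 1; 0 0 0 0.72 0 0 1'
python3 - <<'E'
from h import *
o=status.get_obs();d=np.array([np.cos(.06),-np.sin(.06)]);q=o['eef_pos'][:2]-[669.5,61.2]
print('jig xy of tcp',q@d,q@[-d[1],d[0]])
t=imaging.grab_frame('top');s=imaging.grab_frame('scene');w=imaging.grab_frame('wrist')
cv2.imwrite('pics/e.png',np.hstack([cv2.resize(t[80:200,195:275],(300,450),interpolation=2)[:,:,::-1],cv2.resize(s[190:310,250:340],(337,450),interpolation=2)[:,:,::-1]]))
hs=cv2.cvtColor(t,cv2.COLOR_RGB2HSV);m=(hs[...,0]>5)&(hs[...,0]<20)&(hs[...,1]>150)
c=rect(ray('top',big(m,(210,90,260,145)),30))[0];q=c-[669.5,61.2];print('stop bar jig',q@d, 'at rest',(np.array([718.9,59.8])-[669.5,61.2])@d)
E
```

```text
t: 9.45
eef_pos: [614.1, 64.0, 37.5]
tool_rot: [3.141, 0.002, -0.06]
ft_force: [-12.7, 0.6, 11.1]
width: 28.1
finger_force: 30.0
jig xy of tcp -55.41635012812988 -0.5626441261749895
stop bar jig 70.24545476522015 at rest 49.39505628187029
```

View pics/e.png

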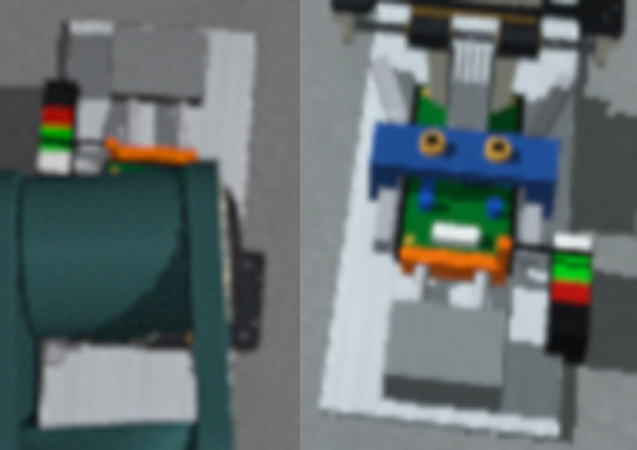

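The views show the nose on the orange stop, bar about 21 mm back. The pointer is inside the green in the top view (crop about (90,143)), near its white side in the scene view. I'll push 4 mm more to reach mid-green.

```bash
python3 -m inch '0 0 0 0.04 0 0 1; 0 0 0 0.08 0 0 1; 0 0 0 0.09 0 0 1; 0 0 0 0.09 0 0 1; 0 0 0 0.09 0 0 1; 0 0 0 0.09 0 0 1; 0 0 0 0.09 0 0 1; 0 0 0 0.09 0 0 1'
python3 - <<'E'
from h import *
o=status.get_obs();d=np.array([np.cos(.06),-np.sin(.06)]);q=o['eef_pos'][:2]-[669.5,61.2]
print('jig xy of tcp',q@d,q@[-d[1],d[0]],o['tool_rot'])
t=imaging.grab_frame('top');s=imaging.grab_frame('scene')
cv2.imwrite('pics/f.png',np.hstack([cv2.resize(t[95:135,195:235],(400,400),interpolation=2)[:,:,::-1],cv2.resize(s[245:290,300:345],(400,400),interpolation=2)[:,:,::-1]]))
hs=cv2.cvtColor(t,cv2.COLOR_RGB2HSV);m=(hs[...,0]>5)&(hs[...,0]<20)&(hs[...,1]>150)
q=rect(ray('top',big(m,(210,90,260,145)),30))[0]-[669.5,61.2];print('stop bar travel',q@d-49.4)
E
```

```text
t: 10.4
eef_pos: [618.2, 63.7, 37.5]
tool_rot: [3.141, 0.003, -0.06]
ft_force: [-17.2, -0.1, 13.3]
width: 27.8
finger_force: 30.0
jig xy of tcp -51.325852822457165 -0.5583177329753206 [ 3.14144816  0.00322667 -0.06008804]
stop bar travel 24.333160254345422
```

View pics/f.png

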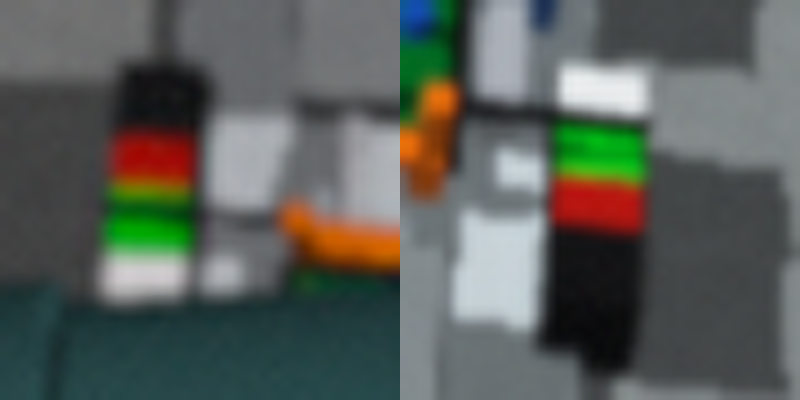

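The top view shows the pointer at y≈210, mid-green (180–250), and the bar travel reads 24 mm. The push is steady, so I'll hand in.

```bash
python3 -c "
from cell import hand_in
print(hand_in())"
```

```text
the job is handed in; nothing more can be done
None
```

The carrier is under the bridge and still gripped, pushing the stop back about 24 mm with the pointer mid-green; the job was handed in at about 10.5 s, and no verdict came back.

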